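# Let a spool out of the lever dispenser and ease its lid shut

### The arm

A 6-joint arm with a two-finger parallel gripper is mounted at the origin on a cart in front of the work surface, level with it; the furniture and walls round the work are solid. World frame = base frame: x ahead of the robot, y to its left, z up, the work surface at z = 0. Lengths are in m, angles in rad, forces in N, time in s.
With the tool pointing down it reaches from about 0.25 to 0.775 m from the base axis. Payload 4 kg.
Tool frame: the origin (TCP) lies midway between the tips of the shut fingers; the grasp point (between the pads) lies 19 mm behind it; z points along the fingers, y is the direction in which the jaws open and shut (so a half turn about z gives the same grasp; the last joint's range is limited). The gripper opens to 94 mm and grips with 3 to 60 N. Pads are 16 mm wide; open, the fingers measure 119 mm over their backs; the gripper's body (75 mm by 177 mm) begins 78 mm behind the grasp point.
Start: joints at [-1.252, 0.087, 1.371, -0, 1.684, -0.103], TCP at [0.225, -0.502, 0.206] pointing down, gripper open.
Joint ranges: [-3.1, 3.1], [-0.76, 2.03], [0.27, 2.55], [-1.08, 4.22], [0.17, 2.65], [-2.57, 2.57]. Speed limits (rad/s): [2.79, 2.79, 3.14, 3.14, 3.14, 3.14].

### API

Orientations are given as [roll, pitch, yaw] about the fixed x, y, z axes, in that order (R = Rz(yaw) Ry(pitch) Rx(roll)).
In Python, from bench import robot, cams gives the robot as it stands.
- The arm moves only by the tool step_arm, never from a script. Its argument "plan" is a list that holds one entry, the list of rows, each a list of 5 numbers: the shift along the world's x, y, z in mm, then the turn about the world's z in rad, then the opening in per cent of the stroke, from 0 (shut) to 100 (fully open). In form: [[[tx, ty, tz, turn, fingers], ...]]. A call has 1 to 8 rows; each row is the pose to reach, as a shift and turn from the pose commanded when the call began; what a row does not reach only later rows make up. A row lasts 1/12 s, in which the tool goes at most 41.7 mm and 7.16 degrees, less where a joint would pass 70% of its speed; a pose out of reach is approached as far as the arm can. A call with a gripper value outside its range is refused whole. The fingers move at their own pace and stop on an object; the grip force is fixed at half the most. Time passes only in rows, so rows that repeat a pose let the fingers close. It gives the time, the measured TCP pose, the force and the opening at its end, in the units of the state.
- robot.get_obs(): the state, without advancing time (a new reading comes with each control period).
- cams.snapshot(name): name is "scene" or "top" or "wrist"; returns a dict with "frame" (480x640x3 uint8, red, green, blue), "camera_matrix" (3x3 intrinsics, pixels), "origin" and "attitude" of the camera in the world; the wrist camera has in their place "T_tool_cam" (4x4, takes a point from camera to tool coordinates, whose origin is the TCP and whose axes are the flange's). Camera axes: x right, y down, z forward; pixel columns grow to the right and rows downward; lengths in m; the calibration is good to about 2 mm. A picture is of the moment at which its call begins: read the wrist's pose just before it. There is no depth.
- robot.close_job(): hands the job in, once; it reports no verdict.
The state is a dict: "time": time; "joint_positions": joint angles; "qvel": joint speeds; "joint_torque": joint torques, N m; "tool_pos": TCP position; "ee_rot": TCP orientation; "wrist_force": force on the tool from outside, world axes, zero at the start; "wrist_torque": the same for the moment, N m; "width": finger opening in m.
Only numpy, scipy, OpenCV 4.12 (cv2) and the standard library are available. Lean on these libraries where they do the work, as an engineer would, in place of code of your own. Each camera call takes 0.05 s, during which the arm holds its last target. There are 200 camera calls.

### The job

With shut fingers, press the yellow lever pad of the dispenser that holds the red thread spool all the way down and keep it down until the spool has rolled out under the lifted lid and lies still in the catch tray. Then ease the lever back up so that the lid closes gently and does not slam, and move clear. Do it by the lever only: do not touch or pick up the spool, and leave the blue spool's dispenser and everything else on the bench as it is.

Things in the scene. Friction and masses are not known exactly. Their poses are not given: they have to be found in the camera images.
- dispenser_red: bolted-down grey dispenser of the red spool, 235 x 150 x 146 mm, twin of the blue one (they may swap places). Origin on the worktop below the lid's hinge pin; x to its back, y left, z up. Open-topped hopper x -10..90, y -43..43 mm; catch tray in front, x -126..-10 mm, walls 75 mm high; the chute slopes 18 deg down to the tray. Lever with yellow pad at its right (-y)
- dispenser_blue: bolted-down grey dispenser of the blue spool, 235 x 150 x 146 mm, twin of the red one (they may swap places). Origin on the worktop below the lid's hinge pin; x to its back, y left, z up. Open-topped hopper x -10..90, y -43..43 mm; catch tray in front, x -126..-10 mm, walls 75 mm high; the chute slopes 18 deg down to the tray. Lever with yellow pad at its right (-y)
- pad_red (a point): centre of the top face of the yellow 42 x 42 mm pad on the red dispenser's lever; moves with it. At rest (-122, -70, 143) mm in the dispenser's frame, front edge leaning 0.25 rad up; fully pressed (-127, -70, 97) mm, front edge 0.30 rad down. It swings about the dispenser's y axis through pivot_red. Free space above and in front
- pivot_red (a point): point on the lever's pivot axis of the red spool's dispenser, at (-42.5, -70, 110) mm in the dispenser's frame, level with the middle of the pad sideways; the pad's centre is 86 mm from it
- lever_red (a joint): lever of the red spool's dispenser, rad: 0 at rest (up), 0.55 at its bottom stop. Pressing the pad takes about 1.5 N at first, 4 to 5 N at the bottom. It springs back up fast if let go; eased up over 2 s or more it shuts gently. Linked to the lid
- lid_red (a joint): clear flap lid of the red spool's dispenser, hinged at its top, 140 mm above the worktop; rad: 0 hanging shut, 1.32 swung fully up and forward. It turns 2.4 times the lever's angle. From about 1 rad the spool rolls out beneath it, reaching the tray in about a second
- lever_blue (a joint): lever of the blue spool's dispenser, rad: 0 at rest (up), 0.55 at its bottom stop. Pressing the pad takes about 1.5 N at first, 4 to 5 N at the bottom. It springs back up fast if let go; eased up over 2 s or more it shuts gently. Linked to the lid; leave it alone
- lid_blue (a joint): clear flap lid of the blue spool's dispenser, hinged at its top, 140 mm above the worktop; rad: 0 hanging shut, 1.32 swung fully up and forward. It turns 2.4 times the lever's angle. From about 1 rad the spool rolls out beneath it, reaching the tray in about a second
- red_spool_mid (a point): centre of the red thread spool (white flanges, 50 mm diameter, 60 mm long), lying on its side across the chute. At the start it rests in the hopper against the shut lid, at about (28, 0, 95) mm in its dispenser's frame; lying in the tray it is at about (-92, 0, 57) mm
- blue_spool_mid (a point): centre of the light blue thread spool (white flanges, 55 mm diameter, 70 mm long), lying on its side in the hopper of the other dispenser
- blue_spool: the light blue spool; origin at the centre of one end face, z along its axis
- red_spool: the red spool; origin at the centre of one end face, z along its axis
- stud_jar: bystander: clear screw jar of nickel studs with a black lid, 55 mm diameter, 55 mm high; origin at the centre of its underside
- tape_roll: bystander: roll of brown masking tape lying flat, 77 mm diameter, 19 mm high; origin at the centre of its underside
- paint_bottle: bystander: black edge-paint bottle with a white cap, 34 mm diameter, 75 mm high; origin at the centre of its underside
- mug: bystander: white mug with green dots, 78 x 114 mm over the handle, 93 mm high; origin at the centre of its underside
- brown_spool: bystander: small spool of ochre-brown thread standing upright, 35 mm diameter, 40 mm high; origin at the centre of its underside

How it is judged:
On the way, in this order (a step that is already met when the one before it is completed fails the run):
1. the red spool's lid is held well open (over 1.1 rad) by a finger on its lever, with the red spool lying still in the tray (value of joint lid_red above 1.1 rad and contact force between the fingers and lever_red above 0.5 N and linear speed of red_spool below 0.03 m/s and x of red_spool_mid in the frame of dispenser_red between -0.115 and -0.07 m and y of red_spool_mid in the frame of dispenser_red between -0.03 and 0.03 m and z of red_spool_mid in the frame of dispenser_red between 0.035 and 0.085 m), for 0.2 s.
2. the red spool's lid is shut again (value of joint lid_red below 0.06 rad), for 0.2 s.
At the end, for the whole second after the job is handed in: The red spool lies at rest on the floor of its tray (centre 70 to 115 mm in front of the hinge pin, within 30 mm of the middle), both lids are shut (under 0.06 rad) and the blue spool is within 12 mm of where it was (x of red_spool_mid in the frame of dispenser_red between -0.115 and -0.07 m and y of red_spool_mid in the frame of dispenser_red between -0.03 and 0.03 m and z of red_spool_mid in the frame of dispenser_red between 0.035 and 0.085 m and value of joint each of lid_red, lid_blue below 0.06 rad and linear speed of red_spool below 0.02 m/s and distance of blue_spool_mid from where it was at the start of the episode below 0.012 m); the robot touches nothing.
It fails at once if the lid slams: it closes faster than 4 rad/s over its last 0.4 rad (value of joint lid_red below 0.4 rad and velocity of joint lid_red below -4 rad/s).
It fails at once if the robot touches, lifts or carries a thread spool of either dispenser (contact force between any of the fingers, the arm and red_spool above 0.5 N or contact force between any of the fingers, the arm and blue_spool above 0.5 N).
It fails at once if the robot works the lid itself instead of the lever (contact force between any of the fingers, the arm and lid_red above 0.5 N).
It fails at once if the blue spool's lever is pressed (over 0.06 rad) (value of joint lever_blue above 0.06 rad).
It fails at once if a bystander (jar, tape roll, paint bottle, mug, brown spool) is moved more than 20 mm (distance of any of stud_jar, tape_roll, paint_bottle, mug, brown_spool from where it was at the start of the episode above 0.02 m).
It also fails if it takes over 42 s, if anything falls off the work surface, if the arm or the gripper's body presses on something with over 40 N, if the wrist force passes 120 N, or if a joint passes its speed limit or range.

## Working session

There is one attempt and no reset: what is moved stays moved. The work goes in short steps, Python scripts to look and compute and a tool call to move; the robot and the scene stay as the last step left them, time stands still between calls to the robot, and variables do not carry over. Pictures are saved under pics/ and viewed, about 8 in all and at most 12, crops included, and the job is handed in when it is done.

Besides the shell and the picture viewer there is one more tool, called after "Request:" as name(argument=value, ...) on one line, values as JSON. step_arm: Moves the arm, as the interface text tells. Its arguments: {"type":"object","properties":{"plan":{"type":"array"}},"required":["plan"]}

```bash
mkdir -p pics; python3 - <<'E'
from bench import robot,cams
import cv2,pickle
o=robot.get_obs(); print(o)
d={}
for n in ("scene","top"):
    s=cams.snapshot(n); d[n]=s; cv2.imwrite(f"pics/{n}0.png",s["frame"][:,:,::-1]); print(n,s["camera_matrix"],s["origin"],s["attitude"])
pickle.dump(d,open("s0.pkl","wb"))
E
```

```text
{'time': 0.0, 'joint_positions': array([-1.25212163e+00,  8.79362788e-02,  1.37228159e+00,  4.06539763e-06,
        1.68360760e+00, -1.03101280e-01]), 'qvel': array([-0.00080663, -0.00082276, -0.0004657 ,  0.00120958,  0.00034669,
       -0.00064409]), 'joint_torque': array([ 2.02226088e-04, -3.40187502e+01, -3.02424610e+01,  7.18014501e-02,
        3.28719697e-02, -1.67616399e-04]), 'tool_pos': array([ 0.2249776 , -0.50125999,  0.20430057]), 'ee_rot': array([-3.13937211e+00, -2.33817243e-04,  4.21776169e-01]), 'wrist_force': array([-0.53247156,  0.32462256, -0.44946516]), 'wrist_torque': array([-0.06440569, -0.0167375 ,  0.04883177]), 'width': 0.09389658595703285}
scene [[462.68549712   0.         313.66452185]
 [  0.         462.68549712 241.36403583]
 [  0.           0.           1.        ]] [ 0.57339499 -0.77776556  0.86574905] [-2.28095764  0.00745921 -0.00715042]
top [[434.44913314   0.         322.25666268]
 [  0.         434.44913314 241.09612565]
 [  0.           0.           1.        ]] [0.39065065 0.05106088 1.11571924] [-2.95051858  0.02513768 -1.57217389]
```

View pics/scene0.png

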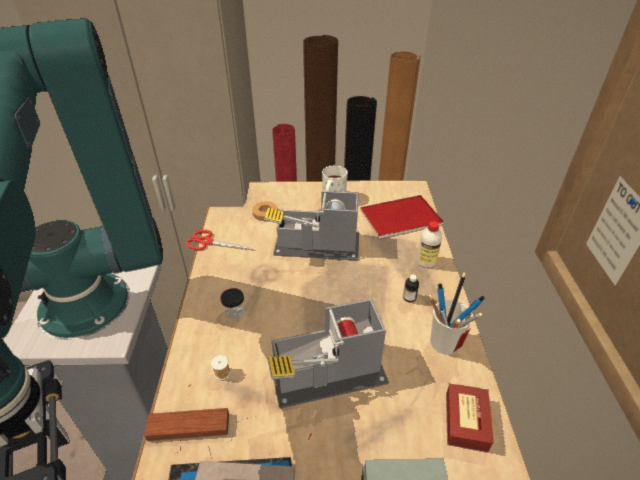

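View pics/top0.png

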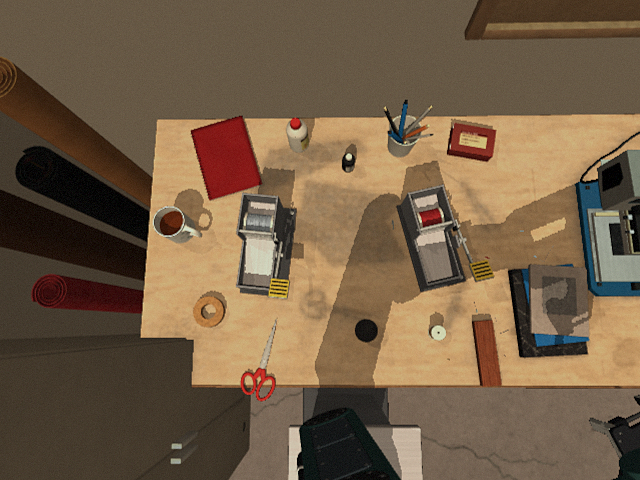

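The top view shows the red spool's dispenser at right, with the spool at (430,217) and its pad at (482,270). In the scene view that pad is at (282,367). The blue twin's pad is at (279,288) in the top view.

```bash
cat > h.py <<'E'
import numpy as np,cv2
from scipy.spatial.transform import Rotation as Ro
def ray(s,p):
    R=Ro.from_euler("xyz",s["attitude"]).as_matrix(); K=s["camera_matrix"]
    d=R@np.linalg.inv(K)@[p[0],p[1],1.]; return np.array(s["origin"]),d/np.linalg.norm(d)
def plane(s,p,z): o,d=ray(s,p); return o+d*(z-o[2])/d[2]
def tri(r1,r2):
    (a,u),(b,v)=r1,r2; t=np.linalg.lstsq(np.c_[u,-v],b-a,rcond=None)[0]
    p,q=a+t[0]*u,b+t[1]*v; return (p+q)/2,np.linalg.norm(p-q)
def mask(s,kind,box):
    x0,y0,x1,y1=box; h=cv2.cvtColor(s["frame"],cv2.COLOR_RGB2HSV)
    m=cv2.inRange(h,(22,150,110),(34,255,255)) if kind=="y" else cv2.inRange(h,(0,150,60),(8,255,255))|cv2.inRange(h,(172,150,60),(180,255,255))
    z=np.zeros_like(m); z[y0:y1,x0:x1]=m[y0:y1,x0:x1]; return z
def rect(m):
    pts=cv2.findNonZero(cv2.morphologyEx(m,cv2.MORPH_CLOSE,np.ones((5,5)))); hull=cv2.convexHull(pts)[:,0]
    M=cv2.moments(hull); return np.array([M["m10"],M["m01"]])/M["m00"],cv2.minAreaRect(pts)
E
python3 - <<'E'
from h import *; import pickle
d=pickle.load(open("s0.pkl","rb")); S,T=d["scene"],d["top"]
a,ra=rect(mask(T,"y",(460,250,505,290))); b,rb=rect(mask(S,"y",(255,340,310,390)))
print(a,ra,b,rb); P,e=tri(ray(T,a),ray(S,b)); print("pad",P,e, plane(T,a,.143),plane(S,b,.143))
# spool
c,rc=rect(mask(T,"r",(410,200,450,235))); f,rf=rect(mask(S,"r",(330,310,365,345)))
print(c,rc,f,rf); Q,e=tri(ray(T,c),ray(S,f)); print("spool",Q,e,plane(T,c,.11))
for Q in (Q,plane(T,c,.11)):
    v=(Q-P)[:2]; print("dist",np.linalg.norm(v),"exp",np.hypot(150,70),"yaw",np.arctan2(v[1],v[0])-np.arctan2(70,150))
# yaw by pad sides
for s,r in((T,ra),):
    B=np.array([plane(s,p,.143) for p in cv2.boxPoints(r)]); E=np.roll(B,-1,0)-B; print(np.linalg.norm(E,axis=1),np.arctan2(E[:,1],E[:,0]))
# top rim of the hopper (z .146): dark-to-light edges, tray wall left edge by eye
for p in((399,190),(441,183),(468,283),(418,293)): print(p,plane(T,p,.146 if p[1]<200 else .0))
E
```

```text
[481.83081761 269.99119497] ((482.3653564453125, 269.3269348144531), (16.865985870361328, 18.63102912902832), 78.69007110595703) [281.07268817 365.63139785] ((281.1275939941406, 365.5310363769531), (18.8513240814209, 22.920555114746094), 85.2363510131836)
pad [ 0.51156434 -0.28202568  0.13948601] 0.00025586344175711206 [ 0.51100354 -0.28084985  0.143     ] [ 0.5119875 -0.2843943  0.143    ]
[430.21385902 216.89844683] ((430.1910095214844, 216.9943389892578), (14.915680885314941, 20.01249885559082), 77.00537872314453) [347.0245098  327.73611111] ((347.0500183105469, 327.6500244140625), (15.811387062072754, 14.862702369689941), 71.56504821777344)
spool [ 0.64015947 -0.17817004  0.1172902 ] 0.0001891467583234291 [ 0.64207832 -0.17983396  0.11      ]
dist 0.1652958021297939 exp 165.5294535724685 yaw 0.24274119598796978
dist 0.1657620181006125 exp 165.5294535724685 yaw 0.22765820793185393
[0.0419268 0.0374704 0.0416165 0.0374294] [-1.37743865 -3.02013499  1.76367267  0.12968814]
(399, 190) [ 0.69776215 -0.1028035   0.146     ]
(441, 183) [ 0.71375855 -0.20032402  0.146     ]
(468, 283) [ 0.49554432 -0.29237882  0.        ]
(418, 293) [ 0.47059484 -0.16458971  0.        ]
```

Both views put the pad at (0.511, -0.282, 0.140), and the pad-to-spool distance is 165 mm as expected. The dispenser yaw is about 0.23. I'll go above the pad, shutting the fingers on the way.

Request:
step_arm(plan=[[[36,28,0,-0.05,0],[72,56,0,-0.1,0],[108,84,0,-0.15,0],[144,112,0,-0.19,0],[180,140,0,-0.19,0],[212,165,0,-0.19,0],[247,192,0,-0.19,0],[282,219,0,-0.19,0]]])

```text
time: 0.77
tool_pos: [0.4895, -0.2956, 0.205]
ee_rot: [-3.141, 0.001, 0.232]
wrist_force: [0.4, -0.4, -0.2]
width: 0.0442
```

Request:
step_arm(plan=[[[0,0,0,0,0],[0,0,0,0,0],[0,0,0,0,0],[0,0,0,0,0]]])

```text
time: 1.1
tool_pos: [0.4874, -0.2981, 0.2052]
ee_rot: [-3.141, 0.001, 0.23]
wrist_force: [-0.5, -0.1, 0.6]
width: 0.0175
```

```bash
python3 - <<'E'
from h import *; from bench import robot,cams
o=robot.get_obs(); s=cams.snapshot("wrist"); t=cams.snapshot("top"); c=cams.snapshot("scene")
print({k:o[k] for k in("time","tool_pos","ee_rot","wrist_force","width")})
T=np.eye(4);T[:3,:3]=Ro.from_euler("xyz",o["ee_rot"]).as_matrix();T[:3,3]=o["tool_pos"];C=T@s["T_tool_cam"]
s2=dict(camera_matrix=s["camera_matrix"],origin=C[:3,3],attitude=Ro.from_matrix(C[:3,:3]).as_euler("xyz"))
a,r=rect(mask(s,"y",(0,0,640,480))); print(a,r,plane(s2,a,.141))
im=np.hstack([cv2.resize(s["frame"],(400,300)),cv2.resize(c["frame"][200:430,160:467],(400,300))]); cv2.imwrite("pics/c1.png",im[:,:,::-1])
E
```

```text
{'time': 1.1, 'tool_pos': array([ 0.48741377, -0.29814411,  0.20522093]), 'ee_rot': array([-3.14148635e+00,  8.85805866e-04,  2.30227942e-01]), 'wrist_force': array([-0.49334787, -0.10702334,  0.6385833 ]), 'width': 0.017501960768335503}
[310.89565863 208.81516422] ((311.0, 209.0), (62.0, 62.0), 90.0) [ 0.51228443 -0.28160919  0.141     ]
```

View pics/c1.png

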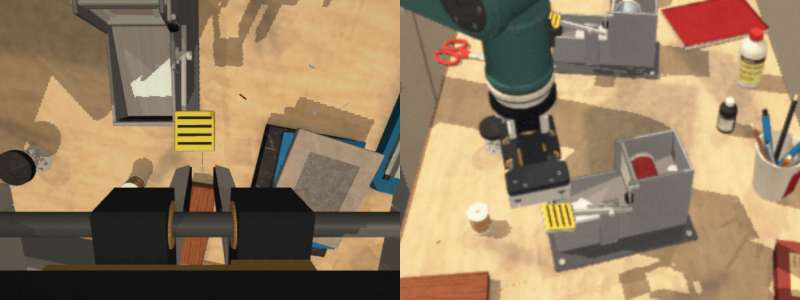

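The wrist view (left half) shows the pad at (194,130), square to the jaws, which confirms a yaw of 0.23. It gives the pad centre as (0.512, -0.282), in agreement with the first fix. Next I centre over it and descend.

Request:
step_arm(plan=[[[20,15,0,0,0],[20,15,0,0,0],[20,15,-20,0,0],[20,15,-40,0,0],[20,15,-50,0,0],[20,15,-50,0,0],[20,15,-50,0,0]]])

```text
time: 1.83
tool_pos: [0.5077, -0.2827, 0.1552]
ee_rot: [-3.141, 0.001, 0.231]
wrist_force: [0.3, 0.7, 0.5]
width: 0.0003
```

```bash
python3 - <<'E'
from h import *; from bench import robot,cams
o=robot.get_obs(); print({k:o[k] for k in("time","tool_pos","wrist_force","width")})
c=cams.snapshot("scene");w=cams.snapshot("wrist")
im=np.hstack([cv2.resize(w["frame"],(400,300)),cv2.resize(c["frame"][300:415,240:393],(400,300))]); cv2.imwrite("pics/c2.png",im[:,:,::-1])
E
```

```text
{'time': 1.8333, 'tool_pos': array([ 0.50768139, -0.28265875,  0.15516883]), 'wrist_force': array([0.31302894, 0.73718132, 0.54255159]), 'width': 0.00029669675181672047}
```

View pics/c2.png

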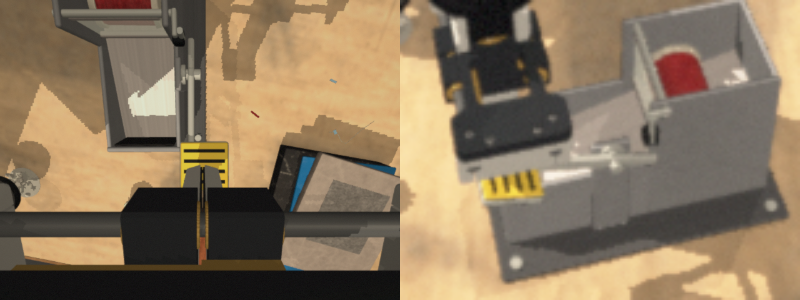

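The shut fingers are centred above the pad (wrist view, around (203,170)). Now I press.

Request:
step_arm(plan=[[[0,0,-8,0,0],[0,0,-14,0,0],[0,0,-20,0,0],[0,0,-26,0,0],[0,0,-32,0,0],[0,0,-38,0,0],[0,0,-44,0,0],[0,0,-50,0,0]]])

```text
time: 2.6
tool_pos: [0.508, -0.2825, 0.1051]
ee_rot: [3.141, 0.001, 0.232]
wrist_force: [-4.6, -0.3, 3.5]
width: 0.0006
```

Request:
step_arm(plan=[[[0,0,-2,0,0],[0,0,-4,0,0],[0,0,-4,0,0],[0,0,-4,0,0]]])

```text
time: 2.93
tool_pos: [0.5083, -0.2824, 0.1017]
ee_rot: [3.141, 0.0, 0.232]
wrist_force: [-3.7, -0.8, 4.1]
width: 0.0005
```

Request:
step_arm(plan=[[[0,0,-1,0,0],[0,0,-2,0,0],[0,0,-2,0,0],[0,0,-2,0,0]]])

```text
time: 3.27
tool_pos: [0.5085, -0.2824, 0.0996]
ee_rot: [3.141, -0.0, 0.232]
wrist_force: [-2.7, -1.5, 3.9]
width: 0.0005
```

Request:
step_arm(plan=[[[0,0,0,0,0],[0,0,0,0,0],[0,0,0,0,0],[0,0,0,0,0],[0,0,0,0,0],[0,0,0,0,0],[0,0,0,0,0],[0,0,0,0,0]]])

```text
time: 3.93
tool_pos: [0.5085, -0.2823, 0.0995]
ee_rot: [3.141, -0.0, 0.232]
wrist_force: [-3.2, -1.3, 4.6]
width: 0.0009
```

Request:
step_arm(plan=[[[0,0,0,0,0],[0,0,0,0,0],[0,0,0,0,0],[0,0,0,0,0],[0,0,0,0,0],[0,0,0,0,0],[0,0,0,0,0],[0,0,0,0,0]]])

```text
time: 4.6
tool_pos: [0.5085, -0.2823, 0.0995]
ee_rot: [3.141, -0.0, 0.232]
wrist_force: [-2.8, -1.1, 4.1]
width: 0.0003
```

```bash
python3 - <<'E'
from h import *; from bench import robot,cams
o=robot.get_obs(); print({k:o[k] for k in("time","tool_pos","wrist_force","width")})
c=cams.snapshot("scene");w=cams.snapshot("wrist");t=cams.snapshot("top")
im=np.hstack([cv2.resize(w["frame"],(400,300)),cv2.resize(c["frame"][300:415,240:393],(400,300))]); cv2.imwrite("pics/c3.png",im[:,:,::-1])
for s,b in((t,(395,190,475,290)),(c,(265,305,365,400))):
    m=mask(s,"r",b); print(cv2.countNonZero(m)); 
    if m.any(): a,r=rect(m); print(a,plane(s,a,.07))
E
```

```text
{'time': 4.6, 'tool_pos': array([ 0.5084581 , -0.28232561,  0.09952915]), 'wrist_force': array([-2.75813867, -1.12545421,  4.05119121]), 'width': 0.00028653785595080363}
311
[440.85532591 267.77106518] [ 0.52585029 -0.20838778  0.07      ]
43
[294.6552381  353.54857143] [ 0.53241565 -0.20581588  0.07      ]
```

View pics/c3.png

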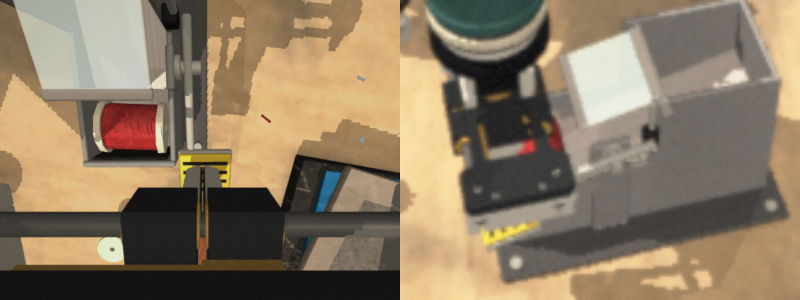

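The red spool now lies in the tray (wrist view (133,127)) at (0.526, -0.208), and I predicted (0.525, -0.207). The lid is swung up. I'll press slightly further to make sure the lever is at the bottom stop, and hold.

Request:
step_arm(plan=[[[0,0,-1,0,0],[0,0,-2,0,0],[0,0,-2,0,0],[0,0,-2,0,0],[0,0,-2,0,0],[0,0,-2,0,0]]])

```text
time: 5.25
tool_pos: [0.5086, -0.2824, 0.099]
ee_rot: [3.141, -0.001, 0.232]
wrist_force: [-3.9, -1.0, 8.4]
width: 0.0007
```

```bash
python3 - <<'E'
from h import *; from bench import robot,cams
o=robot.get_obs(); print({k:o[k] for k in("time","tool_pos","wrist_force")})
t=cams.snapshot("top"); a,r=rect(mask(t,"r",(395,190,475,290))); print(a,plane(t,a,.07))
E
```

```text
{'time': 5.25, 'tool_pos': array([ 0.50857152, -0.28241637,  0.09896844]), 'wrist_force': array([-3.85959101, -1.04822758,  8.44427582])}
[440.71451613 267.71129032] [ 0.52599666 -0.20805873  0.07      ]
```

The force rose to 8.4 N with no travel, so the lever is at its stop, and the spool has not moved. I'll ease it up at 1.25 mm per row (15 mm/s).

Request:
step_arm(plan=[[[0,0,1.25,0,0],[0,0,2.5,0,0],[0,0,3.75,0,0],[0,0,5,0,0],[0,0,6.25,0,0],[0,0,7.5,0,0],[0,0,8.75,0,0],[0,0,10,0,0]]])

```text
time: 5.97
tool_pos: [0.508, -0.2824, 0.1074]
ee_rot: [-3.141, 0.001, 0.232]
wrist_force: [-4.0, -2.2, 3.7]
width: 0.0003
```

Request:
step_arm(plan=[[[0,0,1.25,0,0],[0,0,2.5,0,0],[0,0,3.75,0,0],[0,0,5,0,0],[0,0,6.25,0,0],[0,0,7.5,0,0],[0,0,8.75,0,0],[0,0,10,0,0]]])

```text
time: 6.63
tool_pos: [0.5087, -0.2822, 0.1177]
ee_rot: [3.142, -0.001, 0.232]
wrist_force: [-3.0, -0.9, 2.4]
width: 0.0009
```

Request:
step_arm(plan=[[[0,0,1.25,0,0],[0,0,2.5,0,0],[0,0,3.75,0,0],[0,0,5,0,0],[0,0,6.25,0,0],[0,0,7.5,0,0],[0,0,8.75,0,0],[0,0,10,0,0]]])

```text
time: 7.3
tool_pos: [0.5089, -0.2819, 0.1276]
ee_rot: [-3.141, -0.001, 0.232]
wrist_force: [2.2, 0.6, 1.2]
width: 0.0004
```

Request:
step_arm(plan=[[[0,0,1.25,0,0],[0,0,2.5,0,0],[0,0,3.75,0,0],[0,0,5,0,0],[0,0,6.25,0,0],[0,0,7.5,0,0],[0,0,8.75,0,0],[0,0,10,0,0]]])

```text
time: 7.97
tool_pos: [0.5083, -0.2823, 0.1375]
ee_rot: [-3.141, 0.0, 0.232]
wrist_force: [1.5, 0.4, 1.7]
width: 0.0005
```

Request:
step_arm(plan=[[[0,0,1.25,0,0],[0,0,2.5,0,0],[0,0,3.75,0,0],[0,0,5,0,0],[0,0,6.25,0,0],[0,0,7.5,0,0],[0,0,8.75,0,0],[0,0,10,0,0]]])

```text
time: 8.63
tool_pos: [0.508, -0.2823, 0.1473]
ee_rot: [-3.141, 0.001, 0.232]
wrist_force: [-0.0, -0.5, -1.0]
width: 0.0009
```

Request:
step_arm(plan=[[[0,0,1.25,0,0],[0,0,2.5,0,0],[0,0,3.75,0,0],[0,0,5,0,0],[0,0,6.25,0,0],[0,0,7.5,0,0],[0,0,8.75,0,0],[0,0,10,0,0]]])

```text
time: 9.3
tool_pos: [0.5084, -0.2823, 0.1576]
ee_rot: [3.141, 0.0, 0.232]
wrist_force: [0.7, 0.3, -0.4]
width: 0.0001
```

Released with no force left on the tool. Now I lift clear and check.

Request:
step_arm(plan=[[[0,0,30,0,0],[0,0,60,0,0],[-30,-20,60,0,0],[-60,-40,60,0,0],[-90,-60,60,0,0],[-120,-80,60,0,0],[-120,-80,60,0,0],[-120,-80,60,0,0]]])

```text
time: 9.97
tool_pos: [0.3873, -0.3632, 0.2178]
ee_rot: [3.141, -0.001, 0.228]
wrist_force: [0.4, 0.2, -0.4]
width: 0.0005
```

```bash
python3 - <<'E'
from h import *; from bench import robot,cams; import pickle
d=pickle.load(open("s0.pkl","rb"))
o=robot.get_obs(); print({k:o[k] for k in("time","tool_pos","wrist_force")})
t=cams.snapshot("top");c=cams.snapshot("scene")
a,r=rect(mask(t,"r",(395,190,475,290))); Q=plane(t,a,.07); y=.23
print(a,Q,"disp frame",np.array([[np.cos(y),np.sin(y)],[-np.sin(y),np.cos(y)]])@(Q[:2]-[.615,-.186]))
print("pad",rect(mask(t,"y",(460,250,505,290)))[0])
print("blue diff", np.abs(t["frame"][180:305,230:300].astype(int)-d["top"]["frame"][180:305,230:300]).mean())
im=np.hstack([cv2.resize(t["frame"][165:315,370:570],(400,300)),cv2.resize(c["frame"][180:420,200:520],(400,300))]); cv2.imwrite("pics/c4.png",im[:,:,::-1])
E
```

```text
{'time': 9.9667, 'tool_pos': array([ 0.387273  , -0.36321981,  0.21783664]), 'wrist_force': array([ 0.41132212,  0.19934253, -0.39524253])}
[441.18643162 267.4332265 ] [ 0.52666504 -0.20922292  0.07      ] disp frame [-0.09130309 -0.00247299]
pad [481.59783845 270.08646189]
blue diff 3.389295238095238
```

View pics/c4.png

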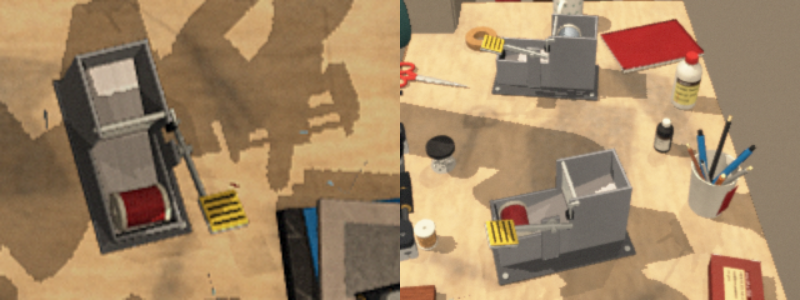

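The spool lies in the tray (left half (140,207)). The lid is shut, the pad is back at its rest pixel, and the blue dispenser and bystanders look unchanged.

```bash
python3 -c "
from bench import robot
print(robot.close_job())"
```

```text
the job is handed in; nothing more can be done
None
```

I pressed the red dispenser's lever to its bottom stop with shut fingers and held it until the red spool lay still in the tray. The force rose to 8.4 N with no further travel. I then eased the lever up over about 3.5 s, moved clear, and handed in at about 10 s.

- **Spool:** it lies at about (-91, -2) mm in its dispenser's frame, against (-92, 0) expected. That assumes a spool height of 70 mm; it actually lies at about 57 mm.
- **Lid and lever:** the lid looks shut, and the pad is back within 0.3 px of its rest position.
- **Robot:** no contact force on the tool after the release.
- **Everything else:** the blue dispenser and the bystanders in view look unchanged.

No check failed or disagreed. I could only judge the lid angles from the pictures, and I couldn't measure the lid's closing speed.

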